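# Reload the sample row in reverse

### The job

The reader's tray counts its samples from the other end, so move the four capped sample bottles from the grey inserts of the source rack into the four pockets of the white tray, one bottle to a pocket, in reverse order: the bottle at the left end of the source row goes to the right end of the tray, and so on down to the bottle at the right end, which goes to the left end. They are glass: keep them upright, set them down without dropping them, and leave all four standing on the pocket floors.

Things in the scene. Friction and masses are not known exactly. Their poses are not given: they have to be found in the camera images.
- bottle_tall: The tallest, slimmest bottle: round, 30 mm diameter, 90 mm high in all; sloping shoulder; cap 26 mm diameter from 70 to 90 mm up; about 70 g. Amber glass with a ribbed blue screw cap; grip it by the cap. Origin: centre of its underside, z up along its axis. Starts upright in insert_round.
- bottle_square: The square-sided bottle, 34 x 34 mm with its straight part, 44 mm high, thin neck, 76 mm high in all; cap 24 mm diameter from 56 to 76 mm up; about 80 g. Amber glass with a ribbed blue screw cap; grip it by the cap. Origin: centre of its underside, z up along its axis. Starts upright in insert_square.
- bottle_squat: The shortest bottle, a straight jar 33 mm in diameter with the widest cap: 66 mm high in all; cap 36 mm diameter from 46 to 66 mm up; about 80 g. Amber glass with a ribbed blue screw cap; grip it by the cap. Origin: centre of its underside, z up along its axis. Starts upright in insert_octagon.
- bottle_cone: The conical flask: 36 mm diameter at the foot, tapering to a 16 mm neck, 80 mm high in all; cap 22 mm diameter (the smallest) from 60 to 80 mm up; about 60 g. Amber glass with a ribbed blue screw cap; grip it by the cap. Origin: centre of its underside, z up along its axis. Starts upright in insert_posts.
- insert_round: Round cup, well 46 mm diameter. Light grey plastic insert, fixed on the source rack, at most 56 mm across and 20 mm high with a 4 mm floor; it does not move. Which of the four places in the row it takes varies. Origin: centre of its underside; z up. Holds bottle_tall at the start.
- insert_square: Square cup, well 46 x 46 mm. Light grey plastic insert, fixed on the source rack, at most 56 mm across and 20 mm high with a 4 mm floor; it does not move. Which of the four places in the row it takes varies. Origin: centre of its underside; z up. Holds bottle_square at the start.
- insert_octagon: Eight-sided cup, well 46 mm across flats. Light grey plastic insert, fixed on the source rack, at most 56 mm across and 20 mm high with a 4 mm floor; it does not move. Which of the four places in the row it takes varies. Origin: centre of its underside; z up. Holds bottle_squat at the start.
- insert_posts: Square plate with four short upright corner posts (10 mm thick, 45 mm apart). Light grey plastic insert, fixed on the source rack, at most 56 mm across and 20 mm high with a 4 mm floor; it does not move. Which of the four places in the row it takes varies. Origin: centre of its underside; z up. Holds bottle_cone at the start.
- source_rack: Flat aluminium strip, 70 x 268 mm, 6 mm thick, fixed to the bench, carrying the four inserts in a row; lies on the left or the right half of the bench. Origin: centre of its underside; its y axis runs along the row (roughly the bench's y, turned by at most 0.5 rad), with the inserts centred at y = -96, -32, 32 and 96 mm.
- tray: White tray with four empty square pockets in a row, fixed in the bench's other half: 70 x 262 mm, 20 mm high, walls and floor 6 mm thick, pockets 58 x 58 mm, 14 mm deep. Origin: centre of its underside; y along the row, pointing to the same side of the bench as the source rack's y (turned at most 0.5 rad); pockets centred at y = -96, -32, 32, 96 mm. The bottle from y on the rack belongs at -y here.
Not all that is in view belongs to the job. What is shaped like the bottle_cone but yellow is not meant. What is shaped like the bottle_tall but yellow is not meant.

How it is judged:
By the outcome, as a careful person would: the job done as asked, in the order asked, and still so for the second after the job is handed in, with the robot touching nothing.
It also fails if it takes over 99 s, if anything falls off the work surface, if the arm or the gripper's body presses on something with over 40 N, if the wrist force passes 120 N, or if a joint passes its speed limit or range.

### The arm

A 7-joint arm with a two-finger parallel gripper is mounted at the origin on the work surface. World frame = base frame: x ahead of the robot, y to its left, z up, the work surface at z = 0. Lengths are in m, angles in degrees, forces in N, time in s.
With the tool pointing down it reaches from about 0.425 to 0.875 m from the base axis. Payload 4.7 kg.
Tool frame: the origin (TCP) lies on the centre line of the jaws, within the pads' length; the fingertips stand finger_overhang ahead of it and the grasp point (between the pads) lies 5 mm behind it (finger_overhang is the distance from the TCP to the fingertips, in m); z points along the fingers, y is the direction in which the jaws open and shut (so a half turn about z gives the same grasp; the last joint's range is limited). The gripper opens to 85 mm and grips with 20 to 120 N. Pads are 22 mm wide; open, the fingers measure 114 mm over their backs; the gripper's body (76 mm by 85 mm) begins 54 mm behind the grasp point. The pads swing forward as they close: fully open they stand 13 mm farther back than shut.
Start: joints at [-64.968, 18.392, -4.016, 83.108, 1.295, 78.541, -3.26], TCP at [0.267, 0.593, 0.245] pointing down, gripper open.
Joint ranges: [-163.93, 163.93], [-17.29, 119.83], [-79.2, 71.16], [3.27, 140.29], [-89.18, 269.18], [5.43, 117.66], [-154.24, 154.24]. Speed limits (degrees/s): [147.25, 147.25, 180, 180, 180, 180, 180].

### API

Orientations are given as [roll, pitch, yaw] about the fixed x, y, z axes, in that order (R = Rz(yaw) Ry(pitch) Rx(roll)).
In Python, from cell import state, camera, get_calibration, job_done, search_frame, finger_overhang gives the robot as it stands.
- The arm moves only by the tool carry_out, never from a script. Its argument "rows" is a list of rows, each a list of 7 numbers: the shift along the tool's x, y, z in m, then the turn, a rotation vector about the tool's x, y, z in rad, then the gripper's target within -1 to 1 (fully open at 1, half-way at 0, shut at -1). In form: [[dx, dy, dz, rx, ry, rz, gripper], ...]. A call has 1 to 10 rows; each row shifts and turns the commanded pose from where the row before left it, along the tool's axes as they then stand; what a row does not reach is not made up. A row lasts 1/8 s, in which the tool goes at most 62.5 mm and 10.7 degrees, less where a joint would pass 70% of its speed; a pose out of reach is approached as far as the arm can. A call with a gripper value outside its range is refused whole. The fingers move at their own pace and stop on an object; "force" is the grip in N (left out, the last holds). Time passes only in rows, so rows that do not move let the fingers close. It gives the time, the measured TCP pose, the force and the opening at its end, in the units of the state.
- state(): the state, without advancing time (a new reading comes with each control period).
- camera(name): name is "scene" or "top" or "wrist"; returns the picture (480x640x3 uint8, blue, green, red); there is no depth.
- get_calibration(name): a dict with "fx", "fy", "cx", "cy" (pixels), "R" (3x3) and "t" (3): a world point X has camera coordinates R X + t; the wrist camera has in their place "mount" (4x4, takes a point from camera to tool coordinates, whose origin is the TCP and whose axes are the flange's). Camera axes: x right, y down, z forward; pixel columns grow to the right and rows downward; lengths in m; the calibration is good to about 2 mm. The wrist camera is an equidistant fisheye: a pixel r from the principal point sees the ray r / f radians off the axis. A picture is of the moment at which its call begins: read the wrist's pose just before it. get_calibration takes no time and is no camera call.
- job_done(): hands the job in, once; it reports no verdict.
Trained networks look in the newest picture that a camera, given by its name, has taken for a name from the list of things; names that differ only in an ending like _2 or _b are one class to them, and where a whole thing is asked for, a point or a joint stands for the part that bears it (a point fixed in the world has none). Each returns a list of dicts, best first, with "confidence" (0 to 1); they miss things now and then, are a little off and sometimes report something else, mostly with a low value. They report only what shows in the picture. A call takes as long as a camera call. They do not tell look-alikes from the thing itself.
- search_frame(camera, query): "bbox" ([left, top, right, bottom] in pixels, round what is visible of it).
The state is a dict: "clock": time; "joint_positions": joint angles; "qd": joint speeds; "tau": joint torques, N m; "tool_pos": TCP position; "tool_rot": TCP orientation; "ft_force": force on the tool from outside, world axes, zero at the start; "torque": the same for the moment, N m; "width": opening from 0.0 (shut) to 1.0 (fully open).
Only numpy, scipy, OpenCV 4.12 (cv2) and the standard library are available. Lean on these libraries where they do the work, as an engineer would, in place of code of your own. Each camera call takes 0.05 s, during which the arm holds its last target. There are 200 camera calls.

## Working session

There is one attempt and no reset: what is moved stays moved. The work goes in short steps, Python scripts to look and compute and a tool call to move; the robot and the scene stay as the last step left them, time stands still between calls to the robot, and variables do not carry over. Pictures are saved under pics/ and viewed, about 12 in all and at most 16, crops included, and the job is handed in when it is done.

Besides the shell and the picture viewer there is one more tool, called after "Request:" as name(argument=value, ...), one argument or row to a line, values as JSON. carry_out: Moves the arm, as the interface text tells. Its arguments: {"type":"object","properties":{"rows":{"type":"array"},"force":{"type":"number"}},"required":["rows"]}

```bash
mkdir -p pics; ls; python3 - <<'E'
from cell import *
import cv2,numpy as np
print(state()); print(finger_overhang)
for n in("scene","top","wrist"):
    im=camera(n); cv2.imwrite(f"pics/{n}0.png",im); c=get_calibration(n); print(n,c)
    if n!="wrist":
        for q in("bottle_tall","bottle_square","bottle_squat","bottle_cone","insert_round","insert_square","insert_octagon","insert_posts","source_rack","tray"):
            print(q,[(np.round(d["bbox"]).tolist(),round(d["confidence"],2)) for d in search_frame(n,q)[:3]])
E
```

```text
pics
{'clock': 0.0, 'joint_positions': array([-64.96630744,  18.4389412 ,  -4.01594752,  83.17542617,
         1.29444787,  78.54022934,  -3.26055918]), 'qd': array([ 0.03263147, -0.03211792, -0.02011937,  0.03556397, -0.00540245,
        0.09467246,  0.00677344]), 'tau': array([ 1.59384781e-03, -4.93602204e+01, -3.81141538e-01, -3.14326322e+01,
        1.31760619e-02,  1.16313531e-02, -2.35494078e-06]), 'tool_pos': array([0.26654443, 0.59227407, 0.24422027]), 'tool_rot': array([-1.79890618e+02,  5.09012914e-03,  1.55775799e+02]), 'ft_force': array([-0.15686599, -0.6963539 ,  0.51963427]), 'torque': array([ 0.02341269,  0.05913498, -0.02715786]), 'width': 1.001168016607557}
0.014
scene {'fx': 511.42706567902735, 'fy': 511.42706567902735, 'cx': 316.70704636300513, 'cy': 245.1907643574297, 'R': array([[-0.14655524,  0.98912632,  0.01227498],
       [ 0.52534232,  0.08834048, -0.84629274],
       [-0.83817481, -0.11758007, -0.53257668]]), 't': array([ 0.07622412, -0.25515087,  1.50432227])}
bottle_tall [([213.0, 231.0, 232.0, 274.0], 0.91), ([245.0, 201.0, 263.0, 244.0], 0.78)]
bottle_s
[... 1341 characters left out ...]
5.0, 306.0], 0.75), ([443.0, 288.0, 477.0, 309.0], 0.32)]
insert_posts [([431.0, 275.0, 478.0, 319.0], 0.72)]
source_rack [([354.0, 250.0, 515.0, 334.0], 0.7), ([434.0, 276.0, 476.0, 319.0], 0.21)]
tray [([84.0, 193.0, 241.0, 298.0], 0.8)]
wrist {'fx': 371.64829954431775, 'fy': 371.64829954431775, 'cx': 320.8658258814359, 'cy': 244.67803429799682, 'mount': array([[ 7.94235158e-04, -9.65236448e-01, -2.61377064e-01,
         6.62752041e-02],
       [ 9.99999683e-01,  7.83240969e-04,  1.46233855e-04,
         7.00158352e-04],
       [ 6.35709782e-05, -2.61377097e-01,  9.65236763e-01,
        -1.30694321e-01],
       [ 0.00000000e+00,  0.00000000e+00,  0.00000000e+00,
         1.00000000e+00]])}
```

```bash
python3 - <<'E'
import cv2,numpy as np
t=cv2.imread("pics/top0.png"); s=cv2.imread("pics/scene0.png")
a=cv2.resize(t[170:350,60:540],(800,300),interpolation=cv2.INTER_CUBIC)
b=cv2.resize(s[180:320,140:513],(800,300),interpolation=cv2.INTER_CUBIC)
cv2.imwrite("pics/a.png",np.vstack([a,b]))
E
```

```text
(no output)
```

View pics/a.png

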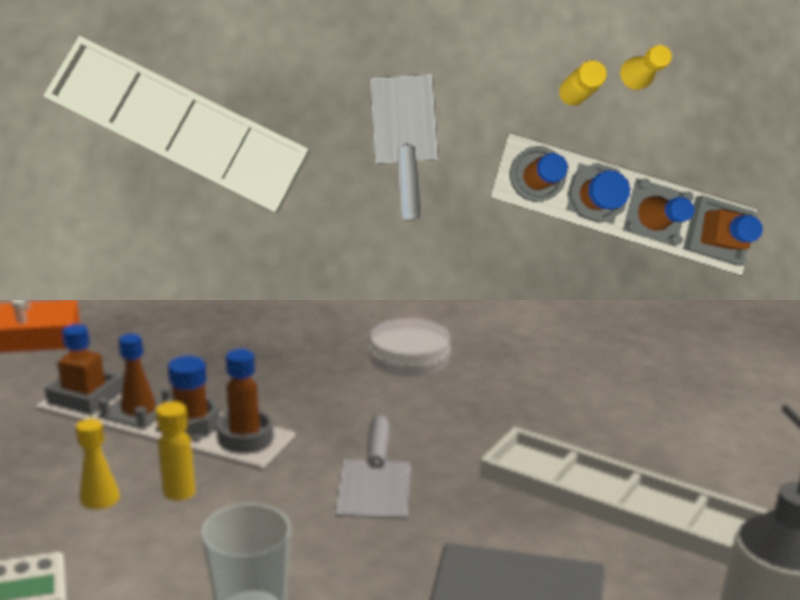

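View pics/scene0.png

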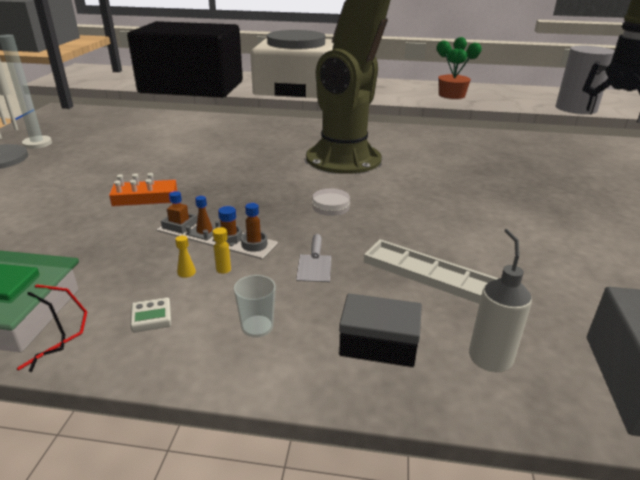

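```bash
cat > h.py <<'E'
import cv2,numpy as np
from scipy.optimize import minimize
from cell import get_calibration
CAL={n:get_calibration(n) for n in("scene","top","wrist")}
def proj(n,P):
    c=CAL[n];q=P@c["R"].T+c["t"];return np.c_[c["fx"]*q[:,0]/q[:,2]+c["cx"],c["fy"]*q[:,1]/q[:,2]+c["cy"]]
def back(n,uv,z):
    c=CAL[n];d=c["R"].T@np.array([(uv[0]-c["cx"])/c["fx"],(uv[1]-c["cy"])/c["fy"],1]);o=-c["R"].T@c["t"];return o+d*(z-o[2])/d[2]
def box(p,w,l,z0,z1):
    c,s=np.cos(p[2]),np.sin(p[2]);return np.array([[p[0]+c*a-s*b,p[1]+s*a+c*b,z] for a in(-w/2,w/2) for b in(-l/2,l/2) for z in(z0,z1)])
def cyl(p,r,z0,z1):
    t=np.linspace(0,2*np.pi,40);return np.vstack([np.c_[p[0]+r*np.cos(t),p[1]+r*np.sin(t),0*t+z] for z in(z0,z1)])
def hull(x): return cv2.convexHull(np.float32(x))
def iou(a,b):
    i=cv2.intersectConvexConvex(a,b)[0];A=cv2.contourArea(a);B=cv2.contourArea(b);return i/(A+B-i)
def fit(model,p0,obs,st):
    """obs: {cam: hull}"""
    f=lambda p:-sum(iou(hull(proj(n,model(p))),h) for n,h in obs.items())
    r=minimize(f,p0,method="Nelder-Mead",options=dict(initial_simplex=np.vstack([p0]+[np.array(p0)+s for s in np.diag(st)]),xatol=1e-4,fatol=1e-5,maxiter=600))
    return r.x,-r.fun/len(obs)
def blobs(mask,amin=60):
    return [hull(c.reshape(-1,2)) for c in cv2.findContours(mask.astype(np.uint8),cv2.RETR_EXTERNAL,cv2.CHAIN_APPROX_NONE)[0] if cv2.contourArea(c)>amin]
def caps(im):
    h=cv2.cvtColor(im,cv2.COLOR_BGR2HSV);return (h[...,0]>95)&(h[...,0]<130)&(h[...,1]>120)&(h[...,2]>40)
E
python3 - <<'E'
from h import *
t=cv2.imread("pics/top0.png"); s=cv2.imread("pics/scene0.png")
C=-CAL["top"]["R"].T@CAL["top"]["t"];print("topcam",C)
bc={n:sorted([b for b in blobs(caps(im)) ],key=lambda b:b[:,0,0].mean()) for n,im in(("top",t),("scene",s))}
for n in bc: print(n,[b.reshape(-1,2).mean(0).round().tolist()+[cv2.contourArea(b)] for b in bc[n]])
D=dict(tall=(.013,.07,.09),squat=(.018,.046,.066),cone=(.011,.06,.08),square=(.012,.056,.076))
sc=[b for b in bc["scene"] if 160<b[:,0,0].mean()<270][::-1]; tp=[b for b in bc["top"] if b[:,0,0].mean()>370]
for (k,(r,a,b)),ht,hs in zip(D.items(),tp,sc):
    o=.010
    for obs in({"top":ht},{"scene":hs},{"top":ht,"scene":hs}):
        p0=back("top",ht.reshape(-1,2).mean(0),b+o)[:2]
        print(k,list(obs),*fit(lambda p:cyl(p,r,a+o,b+o),p0,obs,[.01,.01]))
# tray & rack
def seg(im,bb,lo):
    h=cv2.cvtColor(im,cv2.COLOR_BGR2HSV);m=np.zeros(im.shape[:2],bool);l,tt,r,b=bb;m[tt:b,l:r]=(h[...,2]>lo)[tt:b,l:r];return max(blobs(m),key=cv2.contourArea)
for name,bt,bs,(w,l,z1) in(("tray",(75,180,250,310),(355,230,500,312),(.07,.262,.02)),("rack",(345,240,530,345),(150,222,285,262),(.07,.268,.006))):
    for lo in (150,170):
        ht=seg(t,bt,lo);hs=seg(s,bs,lo)
        p0=np.r_[back("top",ht.reshape(-1,2).mean(0),z1)[:2],-.4]
        for obs in({"top":ht},{"scene":hs},):
            print(name,lo,list(obs),*[fit(lambda p:box(p,w,l,0,z1),np.r_[p0[:2],a],obs,[.01,.01,.1]) for a in(-.4,.4)])
E
```

```text
topcam [0.43951009 0.00197199 0.80548622]
top [[391.0, 270.0, 223.5], [425.0, 283.0, 416.5], [468.0, 295.0, 188.5], [506.0, 306.0, 219.0]]
scene [[175.0, 197.0, 90.0], [200.0, 202.0, 88.0], [227.0, 212.0, 200.5], [251.0, 209.0, 122.0]]
tall ['top'] [ 0.5166706  -0.13510227] 0.8277527753347595
tall ['scene'] [ 0.50899437 -0.13810355] 0.7147769548727562
tall ['top', 'scene'] [ 0.51664259 -0.13506572] 0.7663940011959757
squat ['top'] [ 0.49985043 -0.19415163] 0.868550915880109
squat ['scene'] [ 0.4925636  -0.19603187] 0.7890993265777386
squat ['top', 'scene'] [ 0.49982191 -0.19410605] 0.8237819638387165
cone ['top'] [ 0.48297337 -0.25698957] 0.8520771904400963
cone ['scene'] [ 0.47606308 -0.25749845] 0.6939126129577744
cone ['top', 'scene'] [ 0.48292706 -0.25697236] 0.7690552781263156
square ['top'] [ 0.46717834 -0.32002016] 0.8090897645475849
square ['scene'] [ 0.45559981 -0.32342287] 0.6596797687077962
square ['top', 'scene'] [ 0.46658224 -0.31998366] 0.7283120716770772
tray 150 ['top'] (array([0.50282205, 0.24098303, 0.15145337]), np.float64(0.5053401285038505)) (array([0.50237528, 0
[... 620 characters left out ...]
y([ 0.49242156, -0.22719172, -0.27490442]), np.float64(0.9943456914791797)) (array([ 0.49240871, -0.22721046, -0.27476244]), np.float64(0.9943581295381112))
rack 150 ['scene'] (array([ 0.49444315, -0.07115774,  0.42247118]), np.float64(0.36547413300170467)) (array([ 0.49445111, -0.07116867,  0.42233105]), np.float64(0.36547401040983174))
rack 170 ['top'] (array([ 0.49301035, -0.22663711, -0.27504757]), np.float64(0.6927396885345691)) (array([ 0.49222038, -0.22615547, -0.26748047]), np.float64(0.6925164315875698))
rack 170 ['scene'] (array([ 0.43982099, -0.1944857 , -1.21801734]), np.float64(0.1326827886836305)) (array([ 0.43948187, -0.1945647 ,  1.92355711]), np.float64(0.13267479947397448))
```

```bash
cat > plan.py <<'E'
import numpy as np
def plan(p0,y0,p1,y1,n,via=None):
    "n rows from pose p0,yaw y0 (deg) to p1,y1, quadratic via point; prints tool-frame rows"
    p0,p1=np.array(p0,float),np.array(p1,float); m=(p0+p1)/2 if via is None else np.array(via,float); c=2*m-(p0+p1)/2
    P=[(1-s)**2*p0+2*s*(1-s)*c+s*s*p1 for s in np.linspace(0,1,n+1)]
    yaw=np.radians(np.linspace(y0,y1,n+1)); acc=np.zeros(3); pos=p0.copy()
    for i in range(n):
        a=yaw[i]; X=np.array([np.cos(a),np.sin(a),0]);Y=np.array([np.sin(a),-np.cos(a),0])
        d=P[i+1]-pos; r=np.round([d@X,d@Y,-d[2]],4); pos=pos+r[0]*X+r[1]*Y-[0,0,r[2]]
        print(r.tolist(),"rz",round(yaw[i]-yaw[i+1],4))
E
python3 - <<'E'
from h import *; from plan import plan
for n,uv in(("scene",(222,272)),("scene",(185,276)),("scene",(495,366)),("scene",(380,355)),("scene",(143,203)),("scene",(331,207)),("top",(405,230)),("top",(440,220))): print(n,uv,back(n,uv,0).round(3))
print(back("scene",(495,280),.15))
plan([.267,.593,.245],155.78,[.492,-.227,.245],74.25,16,[.47,.2,.26])
E
```

```text
scene (222, 272) [ 0.616 -0.175  0.   ]
scene (185, 276) [ 0.64  -0.241  0.   ]
scene (495, 366) [0.792 0.323 0.   ]
scene (380, 355) [0.797 0.144 0.   ]
scene (143, 203) [ 0.365 -0.453  0.   ]
scene (331, 207) [0.308 0.004 0.   ]
top (405, 230) [ 0.599 -0.179  0.   ]
top (440, 220) [ 0.619 -0.242  0.   ]
[0.77343066 0.29692813 0.15      ]
[-0.0516, -0.0286, -0.0035] rz 0.0889
[-0.0517, -0.0258, -0.0031] rz 0.0889
[-0.0517, -0.0232, -0.0025] rz 0.0889
[-0.0518, -0.0206, -0.0022] rz 0.0889
[-0.0517, -0.0184, -0.0016] rz 0.0889
[-0.0517, -0.0161, -0.0012] rz 0.0889
[-0.0518, -0.0142, -0.0007] rz 0.0889
[-0.0519, -0.0122, -0.0002] rz 0.0889
[-0.052, -0.0103, 0.0002] rz 0.0889
[-0.0523, -0.0085, 0.0007] rz 0.0889
[-0.0526, -0.0067, 0.0012] rz 0.0889
[-0.053, -0.0048, 0.0016] rz 0.0889
[-0.0536, -0.003, 0.0022] rz 0.0889
[-0.0542, -0.0011, 0.0025] rz 0.0889
[-0.0549, 0.001, 0.0031] rz 0.0889
[-0.0556, 0.0032, 0.0035] rz 0.0889
```

Request:
carry_out(
  rows=[
    [-0.0516, -0.0286, -0.0035, 0, 0, 0.0889, 1],
    [-0.0517, -0.0258, -0.003, 0, 0, 0.0889, 1],
    [-0.0517, -0.0232, -0.0025, 0, 0, 0.0889, 1],
    [-0.0518, -0.0206, -0.002, 0, 0, 0.0889, 1],
    [-0.0517, -0.0184, -0.0015, 0, 0, 0.0889, 1],
    [-0.0517, -0.0161, -0.001, 0, 0, 0.0889, 1],
    [-0.0518, -0.0142, -0.0005, 0, 0, 0.0889, 1],
    [-0.0519, -0.0122, 0, 0, 0, 0.0889, 1],
  ],
)

```text
clock: 2.15
tool_pos: [0.4703, 0.198, 0.2597]
tool_rot: [179.9, -0.0, 114.8]
ft_force: [1.1, 0.5, 0.3]
width: 1.0
```

Request:
carry_out(
  rows=[
    [-0.052, -0.0103, 0, 0, 0, 0.0889, 1],
    [-0.0523, -0.0085, 0.0005, 0, 0, 0.0889, 1],
    [-0.0526, -0.0067, 0.001, 0, 0, 0.0889, 1],
    [-0.053, -0.0048, 0.0015, 0, 0, 0.0889, 1],
    [-0.0536, -0.003, 0.002, 0, 0, 0.0889, 1],
    [-0.0542, -0.0011, 0.0025, 0, 0, 0.0889, 1],
    [-0.0549, 0.001, 0.003, 0, 0, 0.0889, 1],
    [-0.0556, 0.0032, 0.0035, 0, 0, 0.0889, 1],
    [0, 0, 0, 0, 0, 0, 1],
    [0, 0, 0, 0, 0, 0, 1],
  ],
)

```text
clock: 3.4
tool_pos: [0.4921, -0.2267, 0.2453]
tool_rot: [180.0, -0.0, 74.3]
ft_force: [0.1, -0.2, -0.4]
width: 1.004
```

```bash
cat >> h.py <<'E'
from scipy.spatial.transform import Rotation
def wrist_set(s):
    "register wrist pose so proj('wrist',P) works"
    T=np.eye(4);T[:3,:3]=Rotation.from_euler("xyz",s["tool_rot"],degrees=True).as_matrix();T[:3,3]=s["tool_pos"];CAL["wrist"]["W"]=np.linalg.inv(T@CAL["wrist"]["mount"])
_pin=proj
def proj(n,P):
    if n!="wrist": return _pin(n,P)
    c=CAL[n];q=P@c["W"][:3,:3].T+c["W"][:3,3];r=np.hypot(q[:,0],q[:,1]);k=c["fx"]*np.arctan2(r,q[:,2])/r;return np.c_[k*q[:,0]+c["cx"],k*q[:,1]+c["cy"]]
E
python3 - <<'E'
from h import *; from cell import *
s=state(); im=camera("wrist"); wrist_set(s); cv2.imwrite("pics/w1.png",im)
print(s["clock"],s["tool_pos"],s["tool_rot"],s["joint_positions"])
D=dict(tall=(.013,.07,.09,.5185,-.1348),squat=(.018,.046,.066,.501,-.1964),cone=(.011,.06,.08,.4837,-.258),square=(.012,.056,.076,.4663,-.3196))
B=blobs(caps(im),200)
for k,(r,a,b,x,y) in D.items():
    u=proj("wrist",np.array([[x,y,b+.01]]))[0]; h=min(B,key=lambda q:np.hypot(*(q.reshape(-1,2).mean(0)-u)))
    print(k,u.round(),h.reshape(-1,2).mean(0).round(),*fit(lambda p:cyl(p,r,a+.01,b+.01),np.array([x,y]),{"wrist":h},[.01,.01]))
E
```

```text
3.4 [ 0.49206388 -0.22671561  0.24531125] [ 1.79999841e+02 -4.47082241e-02  7.42968971e+01] [-15.65630594   5.47451702  40.36911702  99.9032162   -3.69763692
  75.95538265   9.77942115]
tall [322. 108.] [320. 109.] [ 0.51695798 -0.13540861] 0.9671260085280157
squat [321. 190.] [319. 189.] [ 0.49991991 -0.19452963] 0.9730454845966772
cone [321. 271.] [321. 267.] [ 0.48219596 -0.25673506] 0.928896131807354
square [321. 337.] [323. 333.] [ 0.46620351 -0.32207704] 0.8980994919856032
```

View pics/w1.png

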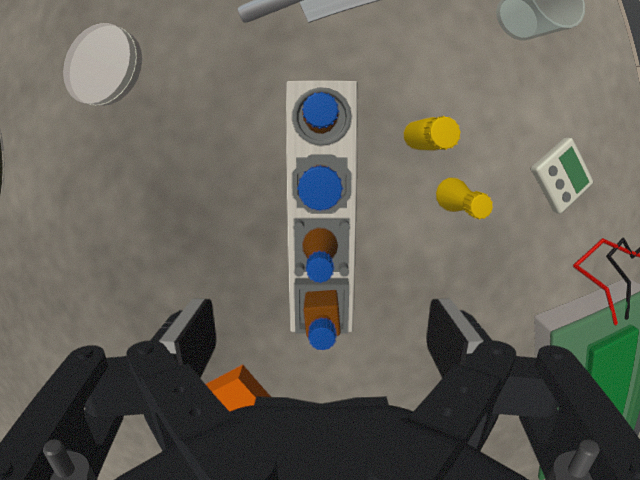

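Request:
carry_out(
  rows=[
    [0.03, 0, 0, 0, 0, 0, 0.3],
    [0.04, -0.0009, 0.01, 0, 0, 0, 0.3],
    [0.0247, 0, 0.02, 0, 0, 0, 0.3],
    [0, 0, 0.04, 0, 0, 0, 0.3],
    [0, 0, 0.04, 0, 0, 0, 0.3],
    [0, 0, 0.03, 0, 0, 0, 0.3],
    [0, 0, 0.015, 0, 0, 0, 0.3],
    [0, 0, 0.005, 0, 0, 0, 0.3],
    [0, 0, 0, 0, 0, 0, 0.3],
  ],
)

```text
clock: 4.58
tool_pos: [0.5174, -0.1356, 0.0861]
tool_rot: [179.9, -0.0, 74.3]
ft_force: [-0.5, 0.1, 0.4]
width: 0.646
```

Request:
carry_out(
  rows=[
    [0, 0, 0, 0, 0, 0, -1],
    [0, 0, 0, 0, 0, 0, -1],
    [0, 0, 0, 0, 0, 0, -1],
    [0, 0, 0, 0, 0, 0, -1],
    [0, 0, 0, 0, 0, 0, -1],
  ],
  force=40,
)

```text
clock: 5.2
tool_pos: [0.5175, -0.136, 0.0864]
tool_rot: [179.9, -0.0, 74.3]
ft_force: [-0.5, -0.1, 6.4]
width: 0.284
```

```bash
python3 - <<'E'
from plan import plan
from cell import *
import cv2
s=state();print(s); im=camera("wrist");cv2.imwrite("pics/w2.png",im)
print("carry");plan([.5168,-.1353,.235],74.3,[.5215,.1463,.235],65.25,9,[.535,.0055,.235])
E
```

```text
{'clock': 5.2, 'joint_positions': array([-19.44016897,  13.89904707,  35.15549103, 111.02301763,
        -9.45350693,  57.79712622,   4.25176322]), 'qd': array([-0.03823625, -0.03269092,  0.11988468, -0.09496974,  0.01093682,
       -0.00105638, -0.01094546]), 'tau': array([ 5.65872446e-02, -3.15163565e+01,  4.02568683e+00, -2.49084789e+01,
        4.92333958e-03, -4.08263560e-01, -6.98879649e-04]), 'tool_pos': array([ 0.5174771 , -0.13596821,  0.08639944]), 'tool_rot': array([ 1.79904955e+02, -3.99470516e-02,  7.42764160e+01]), 'ft_force': array([-0.50173514, -0.05453715,  6.36174587]), 'torque': array([0.03146373, 0.25752989, 0.03691009]), 'width': 0.2837389793126819}
carry
[0.032, -0.0019, 0.0] rz 0.0176
[0.0314, -0.004, 0.0] rz 0.0176
[0.0309, -0.0061, -0.0] rz 0.0176
[0.0303, -0.008, 0.0] rz 0.0176
[0.0297, -0.0101, -0.0] rz 0.0176
[0.0289, -0.0121, -0.0] rz 0.0176
[0.0281, -0.014, -0.0] rz 0.0176
[0.0272, -0.0159, -0.0] rz 0.0176
[0.0263, -0.0179, -0.0] rz 0.0176
```

View pics/w2.png

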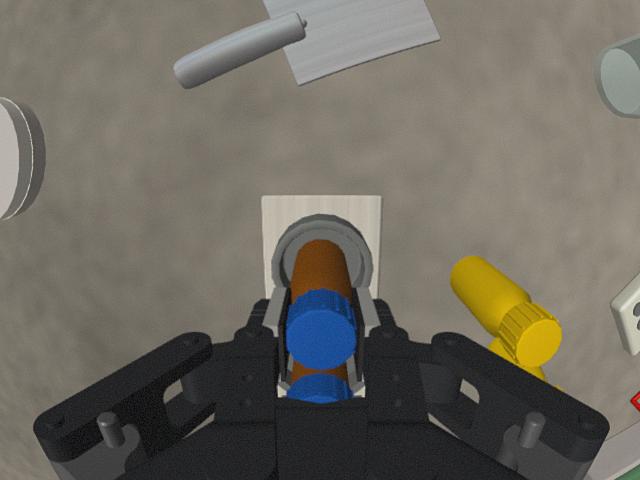

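Request:
carry_out(
  rows=[
    [0, 0, -0.005, 0, 0, 0, -1],
    [0, 0, -0.02, 0, 0, 0, -1],
    [0, 0, -0.035, 0, 0, 0, -1],
    [0, 0, -0.04, 0, 0, 0, -1],
    [0, 0, -0.03, 0, 0, 0, -1],
    [0, 0, -0.02, 0, 0, 0, -1],
  ],
)

```text
clock: 6.0
tool_pos: [0.5169, -0.136, 0.2369]
tool_rot: [179.9, -0.0, 74.3]
ft_force: [0.1, -0.1, -1.0]
width: 0.286
```

Request:
carry_out(
  rows=[
    [0.032, -0.0019, 0, 0, 0, 0.0176, -1],
    [0.0314, -0.004, 0, 0, 0, 0.0176, -1],
    [0.0309, -0.0061, 0, 0, 0, 0.0176, -1],
    [0.0303, -0.008, 0, 0, 0, 0.0176, -1],
    [0.0297, -0.0101, 0, 0, 0, 0.0176, -1],
    [0.0289, -0.0121, 0, 0, 0, 0.0176, -1],
    [0.0281, -0.014, 0, 0, 0, 0.0176, -1],
    [0.0272, -0.0159, 0, 0, 0, 0.0176, -1],
    [0.0263, -0.0179, 0, 0, 0, 0.0176, -1],
    [0, 0, 0, 0, 0, 0, -1],
  ],
)

```text
clock: 7.25
tool_pos: [0.5204, 0.1489, 0.2349]
tool_rot: [-179.9, -0.0, 65.5]
ft_force: [-0.3, -0.9, -1.4]
width: 0.292
```

Request:
carry_out(
  rows=[
    [0, 0, 0.03, 0, 0, 0, -1],
    [0, 0, 0.035, 0, 0, 0, -1],
    [0, 0, 0.03, 0, 0, 0, -1],
    [0, 0, 0.025, 0, 0, 0, -1],
    [0, 0, 0.015, 0, 0, 0, -1],
    [0, 0, 0, 0, 0, 0, -1],
  ],
)

```text
clock: 8.0
tool_pos: [0.521, 0.1448, 0.0995]
tool_rot: [-179.9, 0.1, 65.2]
ft_force: [0.3, -0.1, -1.2]
width: 0.292
```

```bash
python3 - <<'E'
from cell import *
import cv2
s=state();print(s["tool_pos"],s["ft_force"],s["width"]); im=camera("wrist");cv2.imwrite("pics/w3.png",im)
E
```

```text
[0.52095474 0.14478603 0.09950784] [ 0.26892543 -0.06230594 -1.19715881] 0.2916095916635568
```

View pics/w3.png

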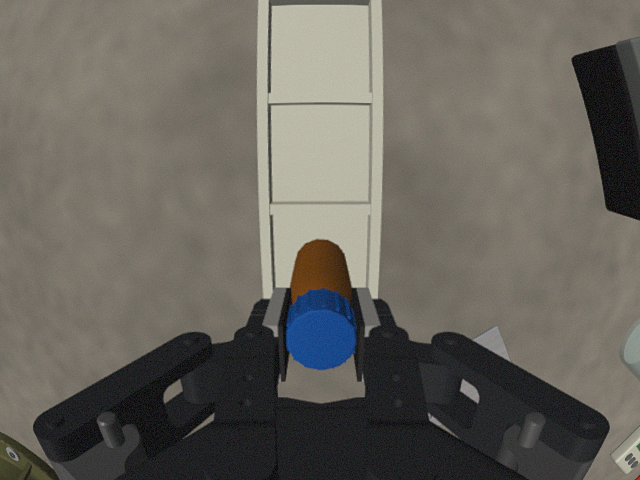

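```bash
python3 - <<'E'
from h import *
wrist_set(dict(tool_pos=[.52095,.14479,.09951],tool_rot=[-179.9,.1,65.2]))
y=-.432;c,s=np.cos(y),np.sin(y)
P=np.array([[.5617+c*a-s*b,.2335+s*a+c*b,.02] for b in(-.064,0,.064) for a in(-.032,.032)])
print(proj("wrist",P).round(1).tolist())
E
```

```text
[[265.6, 204.5], [376.8, 204.6], [264.0, 93.1], [378.4, 93.1], [265.6, -9.8], [376.7, -9.9]]
```

Request:
carry_out(
  rows=[
    [0, 0, 0.008, 0, 0, 0, -1],
    [0, 0, 0.005, 0, 0, 0, -1],
    [0, 0, 0.002, 0, 0, 0, -1],
    [0, 0, 0.001, 0, 0, 0, -1],
    [0, 0, 0, 0, 0, 0, -1],
  ],
)

```text
clock: 8.68
tool_pos: [0.5216, 0.1458, 0.0844]
tool_rot: [180.0, -0.0, 65.2]
ft_force: [1.1, 0.3, -0.3]
width: 0.289
```

Request:
carry_out(
  rows=[
    [0, 0, 0.001, 0, 0, 0, -1],
    [0, 0, 0.001, 0, 0, 0, -1],
    [0, 0, 0, 0, 0, 0, -1],
  ],
)

```text
clock: 9.05
tool_pos: [0.5216, 0.1458, 0.0825]
tool_rot: [180.0, -0.0, 65.2]
ft_force: [-0.2, -0.8, 1.1]
width: 0.293
```

Request:
carry_out(
  rows=[
    [0, 0, 0.0007, 0, 0, 0, -1],
    [0, 0, 0, 0, 0, 0, -1],
    [0, 0, 0, 0, 0, 0, -0.1],
    [0, 0, 0, 0, 0, 0, 0.3],
    [0, 0, 0, 0, 0, 0, 0.3],
    [0, 0, 0, 0, 0, 0, 0.3],
  ],
)

```text
clock: 9.8
tool_pos: [0.5215, 0.1457, 0.0815]
tool_rot: [-180.0, 0.0, 65.2]
ft_force: [0.7, -0.4, -0.3]
width: 0.649
```

Request:
carry_out(
  rows=[
    [0, 0, -0.02, 0, 0, 0, 0.3],
    [0, 0, -0.04, 0, 0, 0, 0.3],
    [0, 0, -0.04, 0, 0, 0, 0.3],
    [0, 0, -0.04, 0, 0, 0, 0.3],
    [0, 0, -0.01, 0, 0, 0, 0.3],
  ],
)

```text
clock: 10.42
tool_pos: [0.5229, 0.1461, 0.2346]
tool_rot: [179.8, -0.2, 65.2]
ft_force: [0.9, 0.6, -0.1]
width: 0.652
```

```bash
python3 - <<'E'
from h import *; from cell import *; from plan import plan
s=state(); im=camera("wrist"); wrist_set(s); cv2.imwrite("pics/w4.png",im); print(s["clock"],s["tool_pos"],s["ft_force"],s["width"])
h=max(blobs(caps(im),200),key=cv2.contourArea)
print(fit(lambda p:cyl(p,.013,.076,.096),np.array([.5215,.146]),{"wrist":h},[.01,.01]))
plan(s["tool_pos"],65.25,[.4999,-.1943,.20],74.3,10,[.535,-.03,.225])
E
```

```text
10.425 [0.52294443 0.14605967 0.23461101] [ 0.88937202  0.56581163 -0.1255043 ] 0.6522446644594577
(array([0.5213819 , 0.14644658]), np.float64(0.9307000185460487))
[-0.0302, 0.0208, 0.0007] rz -0.0158
[-0.0309, 0.0183, 0.0013] rz -0.0158
[-0.0315, 0.016, 0.0019] rz -0.0158
[-0.032, 0.0135, 0.0026] rz -0.0158
[-0.0325, 0.0111, 0.0031] rz -0.0158
[-0.0328, 0.0086, 0.0038] rz -0.0158
[-0.0332, 0.0062, 0.0044] rz -0.0158
[-0.0334, 0.0037, 0.005] rz -0.0158
[-0.0335, 0.0012, 0.0056] rz -0.0158
[-0.0337, -0.0012, 0.0062] rz -0.0158
```

View pics/w4.png

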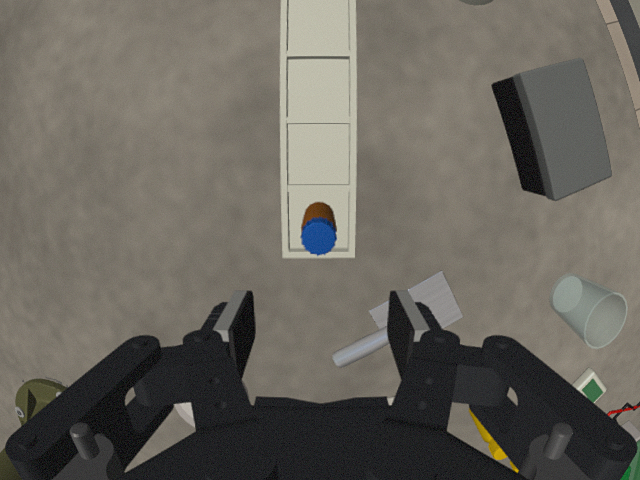

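Request:
carry_out(
  rows=[
    [-0.029, 0.022, 0, 0, 0, -0.0158, 0.3],
    [-0.0309, 0.0183, 0.001, 0, 0, -0.0158, 0.3],
    [-0.0315, 0.016, 0.002, 0, 0, -0.0158, 0.3],
    [-0.032, 0.0135, 0.0025, 0, 0, -0.0158, 0.3],
    [-0.0325, 0.0111, 0.003, 0, 0, -0.0158, 0.3],
    [-0.0328, 0.0086, 0.004, 0, 0, -0.0158, 0.3],
    [-0.0332, 0.0062, 0.0045, 0, 0, -0.0158, 0.3],
    [-0.0334, 0.0037, 0.005, 0, 0, -0.0158, 0.3],
    [-0.0335, 0.0012, 0.006, 0, 0, -0.0158, 0.3],
    [-0.0337, -0.0012, 0.006, 0, 0, -0.0158, 0.3],
  ],
)

```text
clock: 11.72
tool_pos: [0.4986, -0.1947, 0.1958]
tool_rot: [-179.9, 0.0, 74.3]
ft_force: [-0.3, -0.0, -0.9]
width: 0.651
```

Request:
carry_out(
  rows=[
    [0, 0, 0, 0, 0, 0, 0.3],
    [0, 0, 0.03, 0, 0, 0, 0.3],
    [0, 0, 0.03, 0, 0, 0, 0.3],
    [0, 0, 0, 0, 0, 0, 0.3],
  ],
)

```text
clock: 12.22
tool_pos: [0.4979, -0.1922, 0.1348]
tool_rot: [-179.6, 0.0, 74.3]
ft_force: [0.5, -0.6, 0.1]
width: 0.65
```

Request:
carry_out(
  rows=[
    [-0.001, 0.0015, 0.02, 0, 0, 0, 0.3],
    [0, 0, 0.01, 0, 0, 0, 0.3],
    [0, 0, 0, 0, 0, 0, 0.3],
    [0, 0, 0, 0, 0, 0, 0.3],
  ],
)

```text
clock: 12.72
tool_pos: [0.5015, -0.1954, 0.1084]
tool_rot: [179.9, -0.0, 74.3]
ft_force: [-0.2, 0.4, -0.1]
width: 0.654
```

Request:
carry_out(
  rows=[
    [0.0005, -0.0012, 0.02, 0, 0, 0, 0.3],
    [0, 0, 0.017, 0, 0, 0, 0.3],
    [0, 0, 0.008, 0, 0, 0, 0.3],
    [0, 0, 0, 0, 0, 0, 0.3],
    [0, 0, 0, 0, 0, 0, 0.3],
  ],
)

```text
clock: 13.35
tool_pos: [0.5004, -0.1948, 0.0631]
tool_rot: [179.9, -0.0, 74.2]
ft_force: [-0.5, 0.4, -0.5]
width: 0.65
```

Request:
carry_out(
  rows=[
    [0, 0, 0, 0, 0, 0, -1],
    [0, 0, 0, 0, 0, 0, -1],
    [0, 0, 0, 0, 0, 0, -1],
    [0, 0, 0, 0, 0, 0, -1],
    [0, 0, 0, 0, 0, 0, -1],
  ],
  force=40,
)

```text
clock: 13.98
tool_pos: [0.5004, -0.1947, 0.0633]
tool_rot: [179.9, -0.0, 74.3]
ft_force: [-0.9, 0.1, 6.8]
width: 0.41
```

```bash
python3 - <<'E'
from plan import plan
from cell import *
s=state();print(s["tool_pos"],s["ft_force"],s["width"])
p=s["tool_pos"].copy();p[2]+=.15
plan(p,74.3,[.5483,.2044,p[2]],65.25,10,[.545,.005,p[2]])
E
```

```text
[ 0.50040091 -0.19473158  0.06332763] [-0.93738604  0.07581785  6.76729396] 0.41036826199698284
[0.0418, 0.001, -0.0] rz 0.0158
[0.0413, -0.0013, -0.0] rz 0.0158
[0.0408, -0.0035, -0.0] rz 0.0158
[0.0402, -0.0058, -0.0] rz 0.0158
[0.0395, -0.0079, -0.0] rz 0.0158
[0.0388, -0.0101, -0.0] rz 0.0158
[0.0381, -0.0122, -0.0] rz 0.0158
[0.0372, -0.0143, -0.0] rz 0.0158
[0.0363, -0.0165, -0.0] rz 0.0158
[0.0354, -0.0185, -0.0] rz 0.0158
```

Request:
carry_out(
  rows=[
    [0, 0, -0.005, 0, 0, 0, -1],
    [0, 0, -0.02, 0, 0, 0, -1],
    [0, 0, -0.035, 0, 0, 0, -1],
    [0, 0, -0.04, 0, 0, 0, -1],
    [0, 0, -0.03, 0, 0, 0, -1],
    [0, 0, -0.02, 0, 0, 0, -1],
  ],
)

```text
clock: 14.72
tool_pos: [0.5001, -0.1947, 0.2141]
tool_rot: [179.9, -0.0, 74.2]
ft_force: [-0.6, 0.0, -0.8]
width: 0.403
```

Request:
carry_out(
  rows=[
    [0.0418, 0.001, 0, 0, 0, 0.0158, -1],
    [0.0413, -0.0013, 0, 0, 0, 0.0158, -1],
    [0.0408, -0.0035, 0, 0, 0, 0.0158, -1],
    [0.0402, -0.0058, 0, 0, 0, 0.0158, -1],
    [0.0395, -0.0079, 0, 0, 0, 0.0158, -1],
    [0.0388, -0.0101, 0, 0, 0, 0.0158, -1],
    [0.0381, -0.0122, 0, 0, 0, 0.0158, -1],
    [0.0372, -0.0143, 0, 0, 0, 0.0158, -1],
    [0.0363, -0.0165, 0, 0, 0, 0.0158, -1],
    [0.0354, -0.0185, 0, 0, 0, 0.0158, -1],
  ],
)

```text
clock: 15.98
tool_pos: [0.5478, 0.2057, 0.2123]
tool_rot: [-180.0, 0.0, 65.2]
ft_force: [0.5, 0.2, -1.8]
width: 0.409
```

Request:
carry_out(
  rows=[
    [0, 0, 0, 0, 0, 0, -1],
    [0, 0, 0.015, 0, 0, 0, -1],
    [0, 0, 0.03, 0, 0, 0, -1],
    [0, 0, 0.03, 0, 0, 0, -1],
    [0, 0, 0.03, 0, 0, 0, -1],
    [0, 0, 0.02, 0, 0, 0, -1],
    [0, 0, 0.01, 0, 0, 0, -1],
    [0, 0, 0, 0, 0, 0, -1],
    [0, 0, 0, 0, 0, 0, -1],
  ],
)

```text
clock: 17.1
tool_pos: [0.5489, 0.2044, 0.0785]
tool_rot: [179.9, -0.1, 65.2]
ft_force: [-0.3, 0.3, -0.8]
width: 0.406
```

Request:
carry_out(
  rows=[
    [0, 0, 0.008, 0, 0, 0, -1],
    [0, 0, 0.006, 0, 0, 0, -1],
    [0, 0, 0.0025, 0, 0, 0, -1],
    [0, 0, 0.001, 0, 0, 0, -1],
    [0, 0, 0.001, 0, 0, 0, -1],
    [0, 0, 0, 0, 0, 0, -1],
    [0, 0, 0, 0, 0, 0, -1],
  ],
)

```text
clock: 17.98
tool_pos: [0.5483, 0.2046, 0.0594]
tool_rot: [180.0, -0.0, 65.2]
ft_force: [-1.6, 0.2, 0.9]
width: 0.406
```

Request:
carry_out(
  rows=[
    [0, 0, 0.0007, 0, 0, 0, -1],
    [0, 0, 0, 0, 0, 0, -1],
    [0, 0, 0, 0, 0, 0, 0],
    [0, 0, 0, 0, 0, 0, 0.3],
    [0, 0, 0, 0, 0, 0, 0.3],
    [0, 0, 0, 0, 0, 0, 0.3],
  ],
)

```text
clock: 18.73
tool_pos: [0.5481, 0.2045, 0.0583]
tool_rot: [-180.0, 0.0, 65.2]
ft_force: [0.6, 0.5, -0.2]
width: 0.648
```

Request:
carry_out(
  rows=[
    [0, 0, -0.02, 0, 0, 0, 0.3],
    [0, 0, -0.04, 0, 0, 0, 0.3],
    [0, 0, -0.04, 0, 0, 0, 0.3],
    [0, 0, -0.04, 0, 0, 0, 0.3],
    [0, 0, -0.01, 0, 0, 0, 0.3],
    [0, 0, 0, 0, 0, 0, 0.3],
  ],
)

```text
clock: 19.48
tool_pos: [0.5485, 0.2046, 0.2095]
tool_rot: [179.9, -0.1, 65.2]
ft_force: [0.1, -0.5, -1.2]
width: 0.649
```

```bash
python3 - <<'E'
from h import *; from cell import *; from plan import plan
s=state(); im=camera("wrist"); wrist_set(s); cv2.imwrite("pics/w5.png",im); print(s["clock"],s["tool_pos"],s["ft_force"],s["width"])
for h in blobs(caps(im),200): 
  c=h.reshape(-1,2).mean(0); 
  for r,z,x,y in((.013,.076,.5215,.146),(.018,.052,.5483,.2044)): print(c.round(),fit(lambda p:cyl(p,r,z,z+.02),np.array([x,y]),{"wrist":h},[.01,.01]))
p=np.array([.5483,.2044,.209])
plan(p,65.25,[.4825,-.2569,.19],74.3,10,[.535,-.03,.205])
E
```

```text
19.475 [0.54850325 0.20462088 0.20953676] [ 0.14776987 -0.50419557 -1.1576349 ] 0.6485511101383936
[321. 324.] (array([0.521253  , 0.14607275]), np.float64(0.9208707019953594))
[321. 324.] (array([0.5483, 0.2044]), np.float64(0.0))
[319. 237.] (array([0.5215, 0.146 ]), np.float64(0.0))
[319. 237.] (array([0.54753645, 0.20420406]), np.float64(0.943326820194534))
[-0.0429, 0.0203, -0.0001] rz -0.0158
[-0.0436, 0.0181, 0.0004] rz -0.0158
[-0.0442, 0.0158, 0.0008] rz -0.0158
[-0.0448, 0.0136, 0.0012] rz -0.0158
[-0.0452, 0.0112, 0.0017] rz -0.0158
[-0.0457, 0.009, 0.0021] rz -0.0158
[-0.0461, 0.0067, 0.0026] rz -0.0158
[-0.0464, 0.0044, 0.003] rz -0.0158
[-0.0466, 0.002, 0.0034] rz -0.0158
[-0.0468, -0.0002, 0.0039] rz -0.0158
```

Request:
carry_out(
  rows=[
    [-0.0429, 0.0203, 0, 0, 0, -0.0158, 0.3],
    [-0.0436, 0.0181, 0, 0, 0, -0.0158, 0.3],
    [-0.0442, 0.0158, 0.001, 0, 0, -0.0158, 0.3],
    [-0.0448, 0.0136, 0.001, 0, 0, -0.0158, 0.3],
    [-0.0452, 0.0112, 0.002, 0, 0, -0.0158, 0.3],
    [-0.0457, 0.009, 0.002, 0, 0, -0.0158, 0.3],
    [-0.0461, 0.0067, 0.003, 0, 0, -0.0158, 0.3],
    [-0.0464, 0.0044, 0.003, 0, 0, -0.0158, 0.3],
    [-0.0466, 0.002, 0.003, 0, 0, -0.0158, 0.3],
    [-0.0468, 0, 0.004, 0, 0, -0.0158, 0.3],
  ],
)

```text
clock: 20.78
tool_pos: [0.4808, -0.2577, 0.1878]
tool_rot: [-179.9, 0.0, 74.3]
ft_force: [0.9, 0.6, -0.5]
width: 0.65
```

Request:
carry_out(
  rows=[
    [0, 0, 0, 0, 0, 0, 0.3],
    [0, 0, 0.03, 0, 0, 0, 0.3],
    [0, 0, 0.02, 0, 0, 0, 0.3],
    [0, 0, 0.01, 0, 0, 0, 0.3],
    [0, 0, 0, 0, 0, 0, 0.3],
    [0, 0, 0, 0, 0, 0, 0.3],
    [0, 0, 0, 0, 0, 0, 0.3],
    [0, 0, 0, 0, 0, 0, 0.3],
  ],
)

```text
clock: 21.78
tool_pos: [0.4825, -0.2568, 0.13]
tool_rot: [179.9, -0.0, 74.3]
ft_force: [-0.7, 0.1, -0.2]
width: 0.649
```

```bash
python3 - <<'E'
from cell import *
s=state();print(s["clock"],s["tool_pos"],s["tool_rot"])
E
```

```text
21.775 [ 0.48254644 -0.25684855  0.12996127] [ 1.79938437e+02 -1.25017811e-02  7.42578459e+01]
```

On target. Down 54 mm and close.

Request:
carry_out(
  rows=[
    [0, 0, 0.02, 0, 0, 0, 0.3],
    [0, 0, 0.02, 0, 0, 0, 0.3],
    [0, 0, 0.01, 0, 0, 0, 0.3],
    [0, 0, 0.004, 0, 0, 0, 0.3],
    [0, 0, 0, 0, 0, 0, 0.3],
    [0, 0, 0, 0, 0, 0, 0.3],
  ],
)

```text
clock: 22.52
tool_pos: [0.4827, -0.257, 0.0761]
tool_rot: [179.9, -0.0, 74.3]
ft_force: [1.2, 0.1, 0.2]
width: 0.65
```

Request:
carry_out(
  rows=[
    [0, 0, 0, 0, 0, 0, -1],
    [0, 0, 0, 0, 0, 0, -1],
    [0, 0, 0, 0, 0, 0, -1],
    [0, 0, 0, 0, 0, 0, -1],
    [0, 0, 0, 0, 0, 0, -1],
    [0, 0, 0, 0, 0, 0, -1],
  ],
  force=40,
)

```text
clock: 23.28
tool_pos: [0.4826, -0.2569, 0.0758]
tool_rot: [180.0, -0.0, 74.3]
ft_force: [-0.6, 0.6, 6.3]
width: 0.242
```

```bash
python3 - <<'E'
from plan import plan
from cell import *
s=state();print(s["tool_pos"],s["ft_force"],s["width"])
p=s["tool_pos"].copy();p[2]+=.15
plan(p,74.3,[.5751,.2626,p[2]],65.25,10,[.555,.005,p[2]])
E
```

```text
[ 0.48256378 -0.25689556  0.07584096] [-0.64536936  0.58161937  6.30507135] 0.2417038601250565
[0.0558, 0.0037, -0.0] rz 0.0158
[0.0551, 0.0009, -0.0] rz 0.0158
[0.0543, -0.002, -0.0] rz 0.0158
[0.0535, -0.0047, -0.0] rz 0.0158
[0.0525, -0.0075, -0.0] rz 0.0158
[0.0515, -0.0102, -0.0] rz 0.0158
[0.0504, -0.0129, -0.0] rz 0.0158
[0.0493, -0.0157, -0.0] rz 0.0158
[0.048, -0.0182, -0.0] rz 0.0158
[0.0467, -0.0208, -0.0] rz 0.0158
```

Request:
carry_out(
  rows=[
    [0, 0, -0.005, 0, 0, 0, -1],
    [0, 0, -0.02, 0, 0, 0, -1],
    [0, 0, -0.035, 0, 0, 0, -1],
    [0, 0, -0.04, 0, 0, 0, -1],
    [0, 0, -0.03, 0, 0, 0, -1],
    [0, 0, -0.02, 0, 0, 0, -1],
    [0.0279, 0.0019, 0, 0, 0, 0.0079, -1],
    [0.0279, 0.0018, 0, 0, 0, 0.0079, -1],
  ],
)

```text
clock: 24.28
tool_pos: [0.5012, -0.2041, 0.2269]
tool_rot: [179.9, -0.0, 73.2]
ft_force: [0.5, 0.4, -0.5]
width: 0.24
```

Request:
carry_out(
  rows=[
    [0.0551, 0.0009, 0, 0, 0, 0.0158, -1],
    [0.0543, -0.002, 0, 0, 0, 0.0158, -1],
    [0.0535, -0.0047, 0, 0, 0, 0.0158, -1],
    [0.0525, -0.0075, 0, 0, 0, 0.0158, -1],
    [0.0515, -0.0102, 0, 0, 0, 0.0158, -1],
    [0.0504, -0.0129, 0, 0, 0, 0.0158, -1],
    [0.0493, -0.0157, 0, 0, 0, 0.0158, -1],
    [0.048, -0.0182, 0, 0, 0, 0.0158, -1],
    [0.0234, -0.0104, 0, 0, 0, 0.0079, -1],
    [0.0233, -0.0104, 0, 0, 0, 0.0079, -1],
  ],
)

```text
clock: 25.52
tool_pos: [0.5754, 0.2636, 0.2265]
tool_rot: [179.9, 0.0, 65.2]
ft_force: [-0.2, -0.3, -0.3]
width: 0.24
```

Request:
carry_out(
  rows=[
    [0, 0, 0, 0, 0, 0, -1],
    [0, 0, 0.015, 0, 0, 0, -1],
    [0, 0, 0.03, 0, 0, 0, -1],
    [0, 0, 0.03, 0, 0, 0, -1],
    [0, 0, 0.03, 0, 0, 0, -1],
    [0, 0, 0.02, 0, 0, 0, -1],
    [0, 0, 0.01, 0, 0, 0, -1],
    [0, 0, 0, 0, 0, 0, -1],
    [0, 0, 0, 0, 0, 0, -1],
    [0, 0, 0, 0, 0, 0, -1],
  ],
)

```text
clock: 26.78
tool_pos: [0.5763, 0.2629, 0.0916]
tool_rot: [179.9, -0.1, 65.2]
ft_force: [-0.4, 0.7, -0.1]
width: 0.245
```

Request:
carry_out(
  rows=[
    [0, 0, 0.009, 0, 0, 0, -1],
    [0, 0, 0.006, 0, 0, 0, -1],
    [0, 0, 0.0025, 0, 0, 0, -1],
    [0, 0, 0.001, 0, 0, 0, -1],
    [0, 0, 0.001, 0, 0, 0, -1],
    [0, 0, 0, 0, 0, 0, -1],
    [0, 0, 0, 0, 0, 0, -1],
  ],
)

```text
clock: 27.65
tool_pos: [0.5756, 0.2627, 0.072]
tool_rot: [-180.0, -0.0, 65.2]
ft_force: [-3.1, -0.4, 4.6]
width: 0.243
```

Request:
carry_out(
  rows=[
    [0, 0, 0, 0, 0, 0, -0.3],
    [0, 0, 0, 0, 0, 0, 0],
    [0, 0, 0, 0, 0, 0, 0.3],
    [0, 0, 0, 0, 0, 0, 0.3],
    [0, 0, 0, 0, 0, 0, 0.3],
  ],
)

```text
clock: 28.28
tool_pos: [0.5756, 0.2625, 0.0709]
tool_rot: [180.0, -0.0, 65.2]
ft_force: [-0.5, -0.4, -0.6]
width: 0.646
```

Request:
carry_out(
  rows=[
    [0, 0, -0.02, 0, 0, 0, 0.3],
    [0, 0, -0.04, 0, 0, 0, 0.3],
    [0, 0, -0.04, 0, 0, 0, 0.3],
    [0, 0, -0.04, 0, 0, 0, 0.3],
    [0, 0, -0.01, 0, 0, 0, 0.3],
    [0, 0, 0, 0, 0, 0, 0.3],
  ],
)

```text
clock: 29.02
tool_pos: [0.5759, 0.2627, 0.2221]
tool_rot: [179.9, -0.1, 65.2]
ft_force: [0.1, 0.5, -0.4]
width: 0.65
```

```bash
python3 - <<'E'
from h import *; from cell import *; from plan import plan
s=state(); im=camera("wrist"); wrist_set(s); cv2.imwrite("pics/w6.png",im); print(s["clock"],s["tool_pos"],s["ft_force"],s["width"])
for h in blobs(caps(im),200): 
  c=h.reshape(-1,2).mean(0); print(c.round(),fit(lambda p:cyl(p,.011,.066,.086),np.array([.5751,.2626]),{"wrist":h},[.01,.01]))
p=s["tool_pos"]
plan(p,65.25,[.4664,-.321,.19],74.3,12,[.535,-.03,.21])
E
```

```text
29.025 [0.57589325 0.26266335 0.22213479] [ 0.08864101  0.54221612 -0.38631869] 0.650418907879199
[321. 384.] (array([0.5751, 0.2626]), np.float64(0.0))
[317. 307.] (array([0.5751, 0.2626]), np.float64(0.0))
[318. 236.] (array([0.57557445, 0.26320114]), np.float64(0.9207463845732525))
[-0.0464, 0.016, 0.0015] rz -0.0132
[-0.047, 0.0147, 0.0017] rz -0.0132
[-0.0474, 0.0134, 0.0019] rz -0.0132
[-0.0478, 0.012, 0.0021] rz -0.0132
[-0.0482, 0.0106, 0.0024] rz -0.0132
[-0.0485, 0.0093, 0.0025] rz -0.0132
[-0.0489, 0.0078, 0.0028] rz -0.0132
[-0.0492, 0.0065, 0.003] rz -0.0132
[-0.0495, 0.0051, 0.0033] rz -0.0132
[-0.0498, 0.0038, 0.0034] rz -0.0132
[-0.05, 0.0023, 0.0037] rz -0.0132
[-0.0502, 0.0009, 0.0038] rz -0.0132
```

View pics/w6.png

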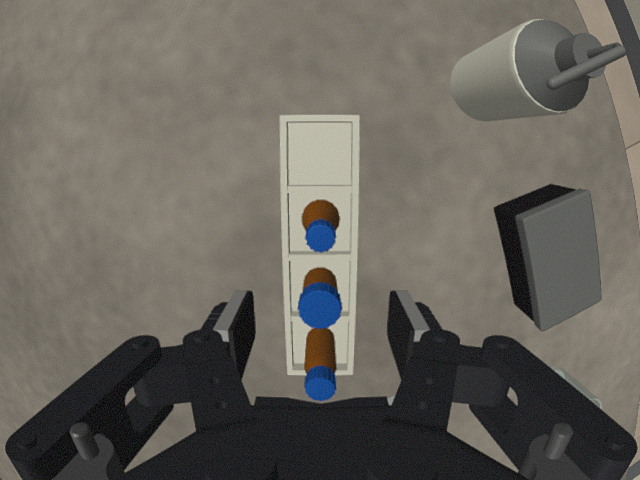

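Request:
carry_out(
  rows=[
    [-0.0464, 0.016, 0.0015, 0, 0, -0.0132, 0.3],
    [-0.047, 0.0147, 0.0015, 0, 0, -0.0132, 0.3],
    [-0.0474, 0.0134, 0.002, 0, 0, -0.0132, 0.3],
    [-0.0478, 0.012, 0.002, 0, 0, -0.0132, 0.3],
    [-0.0482, 0.0106, 0.0025, 0, 0, -0.0132, 0.3],
    [-0.0485, 0.0093, 0.0025, 0, 0, -0.0132, 0.3],
    [-0.0489, 0.0078, 0.003, 0, 0, -0.0132, 0.3],
    [-0.0492, 0.0065, 0.003, 0, 0, -0.0132, 0.3],
  ],
)

```text
clock: 30.08
tool_pos: [0.5131, -0.1284, 0.2012]
tool_rot: [-179.9, 0.0, 71.3]
ft_force: [0.3, 0.4, -0.1]
width: 0.65
```

Request:
carry_out(
  rows=[
    [-0.0495, 0.0051, 0.003, 0, 0, -0.0132, 0.3],
    [-0.0498, 0.0038, 0.0035, 0, 0, -0.0132, 0.3],
    [-0.05, 0.0023, 0.0035, 0, 0, -0.0132, 0.3],
    [-0.0502, 0.0009, 0.004, 0, 0, -0.0132, 0.3],
    [0, 0, 0.03, 0, 0, 0, 0.3],
    [0, 0, 0.03, 0, 0, 0, 0.3],
    [0, 0, 0, 0, 0, 0, 0.3],
    [0, 0, 0, 0, 0, 0, 0.3],
    [0, 0, 0, 0, 0, 0, 0.3],
    [0, 0, 0, 0, 0, 0, 0.3],
  ],
)

```text
clock: 31.32
tool_pos: [0.4663, -0.3213, 0.1299]
tool_rot: [179.9, -0.0, 74.3]
ft_force: [-0.3, 1.3, 0.5]
width: 0.648
```

```bash
python3 - <<'E'
from h import *; from cell import *
s=state(); im=camera("wrist"); wrist_set(s); cv2.imwrite("pics/w7.png",im); print(s["clock"],s["tool_pos"],s["tool_rot"])
for h in blobs(caps(im),200): 
  c=h.reshape(-1,2).mean(0); print(c.round(),fit(lambda p:cyl(p,.012,.066,.086),np.array([.4664,-.321]),{"wrist":h},[.01,.01]))
E
```

```text
31.325 [ 0.46633301 -0.32126632  0.12985356] [ 1.79902401e+02 -3.25714171e-03  7.42960543e+01]
[322. 274.] (array([ 0.46638002, -0.32078794]), np.float64(0.9561629232507524))
```

Aligned within 1 mm. Down 58 mm, grip.

Request:
carry_out(
  rows=[
    [0, 0, 0.02, 0, 0, 0, 0.3],
    [0, 0, 0.022, 0, 0, 0, 0.3],
    [0, 0, 0.012, 0, 0, 0, 0.3],
    [0, 0, 0.004, 0, 0, 0, 0.3],
    [0, 0, 0, 0, 0, 0, 0.3],
    [0, 0, 0, 0, 0, 0, 0.3],
  ],
)

```text
clock: 32.12
tool_pos: [0.4662, -0.3215, 0.0716]
tool_rot: [179.9, 0.0, 74.3]
ft_force: [0.5, 0.5, 0.3]
width: 0.649
```

Request:
carry_out(
  rows=[
    [0, 0, 0, 0, 0, 0, -1],
    [0, 0, 0, 0, 0, 0, -1],
    [0, 0, 0, 0, 0, 0, -1],
    [0, 0, 0, 0, 0, 0, -1],
    [0, 0, 0, 0, 0, 0, -1],
    [0, 0, 0, 0, 0, 0, -1],
  ],
  force=40,
)

```text
clock: 32.88
tool_pos: [0.4662, -0.3213, 0.0714]
tool_rot: [179.9, -0.0, 74.3]
ft_force: [0.5, -0.4, 6.0]
width: 0.271
```

```bash
python3 - <<'E'
from plan import plan
from cell import *
s=state();print(s["tool_pos"],s["ft_force"],s["width"])
p=s["tool_pos"].copy();p[2]+=.15
plan(p,74.3,[.6019,.3207,p[2]],65.25,14,[.57,0,p[2]])
E
```

```text
[ 0.46619472 -0.32125414  0.07139303] [ 0.53126563 -0.4046869   5.97264149] 0.2708110431573763
[0.0494, 0.0061, -0.0] rz 0.0113
[0.0491, 0.0041, -0.0] rz 0.0113
[0.0486, 0.0022, -0.0] rz 0.0113
[0.0483, 0.0002, -0.0] rz 0.0113
[0.0477, -0.0017, -0.0] rz 0.0113
[0.0473, -0.0036, 0.0] rz 0.0113
[0.0467, -0.0056, -0.0] rz 0.0113
[0.0461, -0.0074, -0.0] rz 0.0113
[0.0455, -0.0094, -0.0] rz 0.0113
[0.0448, -0.0112, -0.0] rz 0.0113
[0.0442, -0.013, -0.0] rz 0.0113
[0.0434, -0.0149, -0.0] rz 0.0113
[0.0427, -0.0168, -0.0] rz 0.0113
[0.0418, -0.0185, -0.0] rz 0.0113
```

Request:
carry_out(
  rows=[
    [0, 0, -0.005, 0, 0, 0, -1],
    [0, 0, -0.02, 0, 0, 0, -1],
    [0, 0, -0.035, 0, 0, 0, -1],
    [0, 0, -0.04, 0, 0, 0, -1],
    [0, 0, -0.03, 0, 0, 0, -1],
    [0, 0, -0.02, 0, 0, 0, -1],
    [0.0247, 0.003, 0, 0, 0, 0.0056, -1],
    [0.0247, 0.0031, 0, 0, 0, 0.0057, -1],
    [0.0491, 0.0041, 0, 0, 0, 0.0113, -1],
    [0.0486, 0.0022, 0, 0, 0, 0.0113, -1],
  ],
)

```text
clock: 34.12
tool_pos: [0.5194, -0.1828, 0.2221]
tool_rot: [179.9, -0.0, 72.2]
ft_force: [0.7, 0.5, -0.2]
width: 0.266
```

Request:
carry_out(
  rows=[
    [0.0483, 0.0002, 0, 0, 0, 0.0113, -1],
    [0.0477, -0.0017, 0, 0, 0, 0.0113, -1],
    [0.0473, -0.0036, 0, 0, 0, 0.0113, -1],
    [0.0467, -0.0056, 0, 0, 0, 0.0113, -1],
    [0.0461, -0.0074, 0, 0, 0, 0.0113, -1],
    [0.0455, -0.0094, 0, 0, 0, 0.0113, -1],
    [0.0448, -0.0112, 0, 0, 0, 0.0113, -1],
    [0.0442, -0.013, 0, 0, 0, 0.0113, -1],
    [0.0434, -0.0149, 0, 0, 0, 0.0113, -1],
    [0.0427, -0.0168, 0, 0, 0, 0.0113, -1],
  ],
)

```text
clock: 35.38
tool_pos: [0.6018, 0.2761, 0.2221]
tool_rot: [179.9, -0.0, 65.8]
ft_force: [0.4, 0.5, -0.8]
width: 0.262
```

Request:
carry_out(
  rows=[
    [0.0209, -0.0093, 0, 0, 0, 0.0056, -1],
    [0.0209, -0.0092, 0, 0, 0, 0.0057, -1],
    [0, 0, 0.015, 0, 0, 0, -1],
    [0, 0, 0.03, 0, 0, 0, -1],
    [0, 0, 0.03, 0, 0, 0, -1],
    [0, 0, 0.03, 0, 0, 0, -1],
    [0, 0, 0.02, 0, 0, 0, -1],
    [0, 0, 0.01, 0, 0, 0, -1],
    [0, 0, 0, 0, 0, 0, -1],
    [0, 0, 0, 0, 0, 0, -1],
  ],
)

```text
clock: 36.62
tool_pos: [0.6029, 0.321, 0.0872]
tool_rot: [179.9, -0.1, 65.2]
ft_force: [1.5, 0.8, -1.2]
width: 0.264
```

Target contact z ≈ 0.0674; down 19.5 mm.

Request:
carry_out(
  rows=[
    [0, 0, 0.009, 0, 0, 0, -1],
    [0, 0, 0.006, 0, 0, 0, -1],
    [0, 0, 0.0025, 0, 0, 0, -1],
    [0, 0, 0.001, 0, 0, 0, -1],
    [0, 0, 0.001, 0, 0, 0, -1],
    [0, 0, 0, 0, 0, 0, -1],
    [0, 0, 0, 0, 0, 0, -1],
  ],
)

```text
clock: 37.5
tool_pos: [0.6021, 0.3208, 0.0666]
tool_rot: [180.0, -0.0, 65.2]
ft_force: [-0.6, 0.3, -0.9]
width: 0.263
```

Request:
carry_out(
  rows=[
    [0, 0, 0.0007, 0, 0, 0, -1],
    [0, 0, 0, 0, 0, 0, -1],
    [0, 0, 0, 0, 0, 0, -1],
  ],
)

```text
clock: 37.88
tool_pos: [0.6023, 0.3209, 0.0665]
tool_rot: [180.0, -0.0, 65.2]
ft_force: [-2.4, 0.0, 4.4]
width: 0.264
```

Contact. Release and retreat.

Request:
carry_out(
  rows=[
    [0, 0, 0, 0, 0, 0, -0.3],
    [0, 0, 0, 0, 0, 0, 0],
    [0, 0, 0, 0, 0, 0, 0.3],
    [0, 0, 0, 0, 0, 0, 0.3],
    [0, 0, 0, 0, 0, 0, 0.3],
  ],
)

```text
clock: 38.5
tool_pos: [0.602, 0.3207, 0.0657]
tool_rot: [180.0, 0.0, 65.2]
ft_force: [-0.1, -1.4, 0.0]
width: 0.648
```

Request:
carry_out(
  rows=[
    [0, 0, -0.02, 0, 0, 0, 0.3],
    [0, 0, -0.04, 0, 0, 0, 0.3],
    [0, 0, -0.04, 0, 0, 0, 0.3],
    [0, 0, -0.04, 0, 0, 0, 0.3],
    [-0.03, 0, -0.03, 0, 0, 0, 0.3],
    [-0.05, 0, 0, 0, 0, 0, 0.3],
    [-0.05, 0, 0, 0, 0, 0, 0.3],
    [0, 0, 0, 0, 0, 0, 0.3],
    [0, 0, 0, 0, 0, 0, 0.3],
  ],
)

```text
clock: 39.62
tool_pos: [0.5479, 0.2034, 0.2373]
tool_rot: [180.0, -0.2, 65.2]
ft_force: [-0.1, 1.0, 0.6]
width: 0.652
```

```bash
python3 - <<'E'
from h import *; from cell import *
s=state(); im=camera("wrist"); wrist_set(s); sc=camera("scene"); print(s["clock"],s["tool_pos"])
B=blobs(caps(im),150)
for k,r,z,x,y in(("tall",.013,.076,.5215,.1463),("squat",.018,.052,.5483,.2044),("cone",.011,.066,.5751,.2626),("square",.012,.062,.6019,.3207)):
  u=proj("wrist",np.array([[x,y,z+.02]]))[0]; h=min(B,key=lambda q:np.hypot(*(q.reshape(-1,2).mean(0)-u)))
  print(k,u.round(),fit(lambda p:cyl(p,r,z,z+.02),np.array([x,y]),{"wrist":h},[.01,.01]))
a=cv2.resize(im[:300],(640,300)); b=cv2.resize(sc[200:330,140:520],(800,274),interpolation=cv2.INTER_CUBIC)
cv2.imwrite("pics/f.png",np.vstack([cv2.copyMakeBorder(a,0,0,0,160,cv2.BORDER_CONSTANT),b]))
E
```

```text
39.625 [0.5479244  0.20343107 0.23727577]
tall [321. 312.] (array([0.52065067, 0.14509336]), np.float64(0.9088231507278367))
squat [321. 228.] (array([0.54772721, 0.2048659 ]), np.float64(0.9355622791068451))
cone [321. 149.] (array([0.57562809, 0.26304659]), np.float64(0.9675531235479061))
square [321.  67.] (array([0.6027851 , 0.32204661]), np.float64(0.9041641549977403))
```

View pics/f.png

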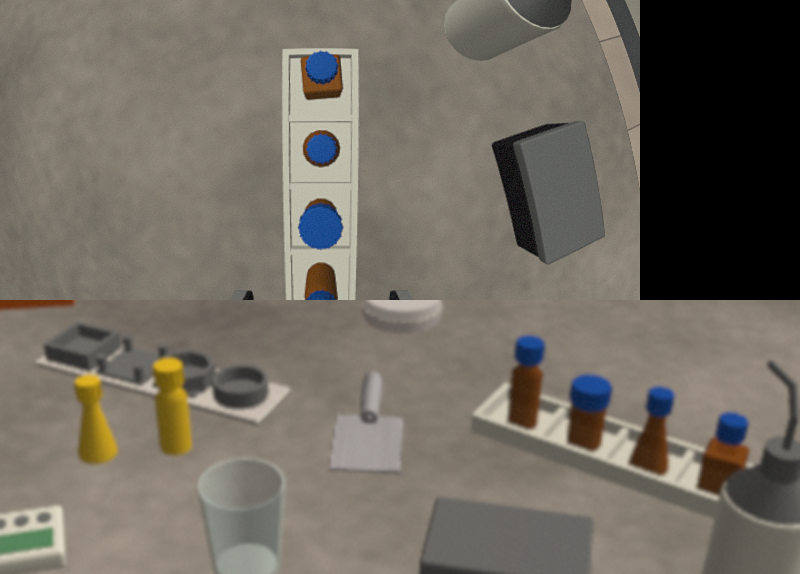

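```bash
python3 -c "
from cell import *
print(job_done())"
```

```text
the job is handed in; nothing more can be done
None
```

All four bottles are now in the tray in reverse order, and I handed the job in at about 39.7 s of the 99 s allowed.

| Bottle | Rack place (y, mm) | Tray pocket (y, mm) |
|---|---|---|
| Tall | +96 | −96 |
| Squat | +32 | −32 |
| Cone | −32 | +32 |
| Square | −96 | +96 |

- **Handling:** I gripped each bottle by its cap at 40 N and lowered it in small steps. The force reading showed clear floor contact for the cone and square (about 4.5 N). For the tall and squat it rose by only about 2 N, close to noise, so those I released mainly by height.
- **Final position check:** The last wrist picture shows all four upright, one to a pocket. Fitted cap positions were within about 2 mm of the pocket centres I measured.
- **Scene check:** The scene camera agrees: the rack is empty, the yellow look-alikes are untouched, and the gripper is clear above the tray.
- **Disagreements:** The wrist view put one tray divider about 4 mm along the row from my tray fit, well inside the pocket clearance. The square bottle touched down about 1 mm lower than I had calculated. The fits from the scene camera alone were poor (bottles 5–12 mm off, tray and rack fits low), so I used the top and wrist cameras instead.

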